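Lay out the seasonings around the tomato bowls

TASK

Lay out the seasonings on the cutting board for the tomato salad: stand the pepper mill midway between the two tomato bowls, the blue-lidded salt tin straight in front of the bowl of red tomatoes, and the oil bottle straight behind the bowl of yellow tomatoes, the tin and the bottle each with about 2 cm of gap to their bowl; then put the green-lidded herb tin centred on top of the salt tin. Front is the robot's side, and straight means square to the board, which may lie a little askew. Everything ends upright, standing free; knock nothing over, and leave the bowls, the large tomato, the small blue bowl and the knife where they are.

Things in the scene. Friction and masses are not known exactly. Their poses are not given: they have to be found in the camera images.
- board: Pale wooden cutting board, fixed to the counter, 280 mm (its x, front to back) by 320 mm (its y, across) by 18 mm thick. Origin at the centre of its underside, so its top is 18 mm above the origin. Its x axis points to the back (away from the robot), y to the left, z up; it lies up to about 13 degrees askew. The two bowls stand on its cross line, their centres 105 mm left and right of the board's centre, so midway between them is the board's centre.
- red_bowl: White round bowl filled with small red tomatoes, fixed on the board at its left or its right side. Rim 84 mm across, 36 mm high, 53 mm with the tomatoes. Origin at the centre of its underside, on the board's top; axes parallel to the board's. The large tomato stands behind this bowl; the place in front is free.
- yellow_bowl: Bowl of the same make and size filled with small yellow tomatoes, fixed on the other side of the board. Origin at the centre of its underside, axes parallel to the board's. The small blue pinch bowl stands in front of this one; the place behind is free.
- mill_center (a point): Pepper mill of dark wood, round, 120 mm high, loose, upright on the counter. Foot 48 mm across; straight waist 38 mm across from 36 to 82 mm above its underside; head 45 mm across. The point is on its axis, half-way up (60 mm above its underside); z up. 0.11 to 0.23 kg.
- salt_center (a point): Salt tin: round aluminium tin with a blue lid, 56 mm across, 46 mm high, straight sides, flat top, loose, upright on the counter. The point is its centre, 23 mm above its underside; z up. 0.12 to 0.26 kg. In its place its centre is 90 mm in front of the red bowl's centre.
- herb_center (a point): Herb tin: smaller round aluminium tin with a green lid, 44 mm across, 40 mm high, straight sides, loose, upright on the counter. The point is its centre, 20 mm above its underside; z up. 0.05 to 0.12 kg.
- oil_center (a point): Oil bottle of amber glass with a black cap, 160 mm high, loose, upright on the counter. Straight round body 52 mm across up to 105 mm above its underside, then a narrow neck. The point is on its axis, half-way up (80 mm above its underside); z up. 0.21 to 0.42 kg. In its place its centre is 88 mm behind the yellow bowl's centre.
- tomato: Bystander: one large red tomato, loose, 64 mm across, 51 mm high, on the board behind the bowl of red tomatoes. Origin at the centre of its underside. Leave it alone.
- pinch: Bystander: small empty dark blue pinch bowl, loose, 60 mm across, 30 mm high, on the board in front of the bowl of yellow tomatoes. Origin at the centre of its underside. Leave it alone.
- knife: Bystander: chef's knife with a black handle, loose, flat on the counter beyond the board, about 315 mm long along its own y (point towards +y), 18 mm high. Origin on its underside where handle and blade meet. Leave it alone.
Things that resemble listed ones, but are neither listed nor needed, are in the scene too. Leave any orange look-alike of the part that bears herb_center alone. What is shaped like the part that bears salt_center but orange is not meant.

How it is judged (in metres and radians):
At the end, for the whole second after the job is handed in: Mill midway between the bowls, salt tin 90 mm before the red, oil 88 mm behind the yellow (centre to centre, within 15 mm each way along the board's axes), herb tin on the salt tin (centres within 10 mm); upright within 7 degrees, at height (6 mm), at rest; bystanders within 20 mm of their start (x of mill_center in the frame of board between -0.015 and 0.015 m and y of mill_center in the frame of board between -0.015 and 0.015 m and height (world z) of mill_center between 0.072 and 0.084 m and x of salt_center in the frame of red_bowl between -0.105 and -0.075 m and y of salt_center in the frame of red_bowl between -0.015 and 0.015 m and height (world z) of salt_center between 0.035 and 0.047 m and x of oil_center in the frame of yellow_bowl between 0.073 and 0.103 m and y of oil_center in the frame of yellow_bowl between -0.015 and 0.015 m and height (world z) of oil_center between 0.092 and 0.104 m and horizontal distance between herb_center and salt_center below 0.01 m and height (world z) of herb_center between 0.078 and 0.09 m and angle between each of mill_center, salt_center, herb_center, oil_center's own z axis and vertical below 0.12 rad and linear speed of each of mill, salt, herb, oil below 0.02 m/s and distance of each of tomato, pinch, knife from where it was at the start of the episode below 0.02 m); the robot touches nothing.
It fails at once if the large tomato is shifted by more than 20 mm (distance of tomato from where it was at the start of the episode above 0.02 m).
It fails at once if the blue pinch bowl is shifted by more than 20 mm (distance of pinch from where it was at the start of the episode above 0.02 m).
It fails at once if the knife is shifted by more than 20 mm (distance of knife from where it was at the start of the episode above 0.02 m).
It fails at once if the mill, a tin or the bottle is tipped over (leans more than 40 degrees) (angle between any of mill_center, salt_center, herb_center, oil_center's own z axis and vertical above 0.7 rad).
It also fails if it takes over 120 s, if anything falls off the work surface, if the arm or the gripper's body presses on something with over 40 N, if the wrist force passes 120 N, or if a joint passes its speed limit or range.

ROBOT

A 6-joint arm with a two-finger parallel gripper is mounted at the origin on the work surface. World frame = base frame: x ahead of the robot, y to its left, z up, the work surface at z = 0. Lengths are in mm, angles in degrees, forces in N, time in s.
With the tool pointing down it reaches from about 300 to 850 mm from the base axis. Payload 4.2 kg.
Tool frame: the origin (TCP) lies between the finger pads; the fingertips stand 22 mm ahead of it and the grasp point (between the pads) lies 3 mm ahead of it (env.finger_overhang is the distance from the TCP to the fingertips, in mm); z points along the fingers, y is the line along which they close (so a half turn about z gives the same grasp; the last joint's range is limited). The gripper opens to 91 mm and grips with 3 to 60 N. Pads are 32 mm wide; open, the fingers measure 118 mm over their backs; the gripper's body (76 mm by 178 mm) begins 60 mm behind the grasp point.
Start: joints at [-69.213, 18.312, 89.639, -0, 72.044, -1.146], TCP at [214.777, -533.396, 235.976] pointing down, gripper open.
Joint ranges: [-177.97, 177.97], [-48.28, 115.42], [12.27, 149.76], [-77.06, 257.06], [2.81, 150.46], [-146.56, 146.56]. Speed limits (degrees/s): [147.25, 147.25, 180, 180, 180, 180].

INTERFACE

Orientations are given as [roll, pitch, yaw] about the fixed x, y, z axes, in that order (R = Rz(yaw) Ry(pitch) Rx(roll)).
In Python, from workcell import state, cams, ticket, look_for, outline_of, env gives the robot as it stands.
- The arm moves only by the tool servo_tool, never from a script. Its argument "steps" is a list of rows, each a list of 3 entries, a list of its own where there are three numbers: the closure in counts, from 0 (fully open) to 255 (shut), then the shift along the tool's x, y, z in mm, then the turn, a rotation vector about the tool's x, y, z in rad. A call has exactly 10 rows; each row shifts and turns the commanded pose from where the row before left it, along the tool's axes as they then stand; what a row does not reach is not made up. A row lasts 1/10 s, in which the tool goes at most 50 mm and 8.59 degrees, less where a joint would pass 70% of its speed; a pose out of reach is approached as far as the arm can. A call with a gripper value outside its range is refused whole. The fingers move at their own pace and stop on an object; "squeeze" is the grip in N (left out, the last holds). Time passes only in rows, so rows that do not move let the fingers close, or fill a call up. It gives the time, the measured TCP pose, the force, the opening and the grip force at its end, in the units of the state.
- state(): the state, without advancing time (a new reading comes with each control period).
- cams.grab_frame(name): name is "scene" or "top" or "wrist"; returns a dict with "color" (420x560x3 uint8, red, green, blue), "z_map" (420x560 float32, mm along the optical axis (not along the pixel's ray), 0 where there is no reading), "fovy" (degrees; the focal length in pixels is half the picture's height over the tangent of half this angle, whatever the lens; pixels are square), "cx", "cy" (the principal point, pixels), "eye" and "rotation" of the camera in the world; the wrist camera has in their place "tool_from_camera" (4x4, takes a point from camera to tool coordinates, whose origin is the TCP and whose axes are the flange's). Camera axes: x right, y up, looking along -z (the intrinsics and any distortion apply to the point x, -y, -z); pixel columns grow to the right and rows downward; lengths in mm; the calibration is good to about 2 mm. A picture is of the moment at which its call begins: read the wrist's pose just before it.
- ticket.job_done(): hands the job in; it is judged then, once.
Trained networks look in a picture, given as the dict that the camera call returned (one of the last four; its "shot" number tells which), for a name from the list of things; names that differ only in an ending like _2 or _b are one class to them, and where a whole thing is asked for, a point or a joint stands for the part that bears it (a point fixed in the world has none). Each returns a list of dicts, best first, with "confidence" (0 to 1); they miss things now and then, are a little off and sometimes report something else, mostly with a low value. They report only what shows in the picture. A call takes as long as a camera call. They do not tell look-alikes from the thing itself.
- look_for(picture, thing): "at" ([column, row] in pixels, amid what is visible of it).
- outline_of(picture, thing): "pixels" (420x560 bool, what is visible of it) and "at" ([column, row] in pixels, amid what is visible of it).
The state is a dict: "time_s": time; "qpos": joint angles; "qvel": joint speeds; "effort": joint torques, N m; "ee_pos": TCP position; "ee_rot": TCP orientation; "force": force on the tool from outside, world axes, zero at the start; "torque": the same for the moment, N m; "gripper_width": finger opening in mm; "gripper_force": force on a finger pad.
Only numpy, scipy, OpenCV 4.12 (cv2) and the standard library are available. Lean on these libraries where they do the work, as an engineer would, in place of code of your own. Each camera call takes 0.05 s, during which the arm holds its last target. There are 200 camera calls.

## Working session

There is one attempt and no reset: what is moved stays moved. The work goes in short steps, Python scripts to look and compute and a tool call to move; the robot and the scene stay as the last step left them, time stands still between calls to the robot, and variables do not carry over. Pictures are saved under pics/ and viewed, at most 14 in all, crops included, and the job is handed in when it is done.

Besides the shell and the picture viewer there is one more tool, called after "Call:" by a JSON object that holds its "op" and its "data". servo_tool: Moves the arm, as the interface text tells. Its arguments: {"type":"object","properties":{"steps":{"type":"array","items":{"type":"array"}},"squeeze":{"type":"number"}},"required":["steps"]}

```bash
mkdir -p pics; ls
cat > h.py <<'E'
import numpy as np, cv2
from workcell import state, cams, ticket, look_for, outline_of, env
from scipy.spatial.transform import Rotation as R
def K(p):
    f=p["color"].shape[0]/2/np.tan(np.radians(p["fovy"])/2); return f,p["cx"],p["cy"]
def cloud(p,st=None):
    f,cx,cy=K(p); z=p["z_map"]; v,u=np.indices(z.shape)
    c=np.stack([(u-cx)/f*z,-(v-cy)/f*z,-z],-1)
    if "eye" in p: return c@np.array(p["rotation"]).T+np.array(p["eye"])
    T=np.array(p["tool_from_camera"]); t=c@T[:3,:3].T+T[:3,3]
    return t@R.from_euler("xyz",st["ee_rot"],degrees=True).as_matrix().T+np.array(st["ee_pos"])
def save(p,n,crop=None,s=1):
    im=p["color"][...,::-1]
    if crop: a,b,c,d=crop; im=im[b:d,a:c]
    cv2.imwrite("pics/"+n,cv2.resize(im,None,fx=s,fy=s,interpolation=cv2.INTER_CUBIC))
E
python3 - <<'E'
from h import *
print(state()); 
for n in("scene","top"):
    p=cams.grab_frame(n); print({k:v for k,v in p.items() if k not in("color","z_map")}); save(p,n+"0.png",s=1.4)
    P=cloud(p)
    for t in("board","red_bowl","yellow_bowl","mill_center","salt_center","herb_center","oil_center","tomato","pinch","knife"):
        for o in outline_of(p,t)[:4]:
            m=o["pixels"]&(p["z_map"]>0); q=P[m]
            if len(q)==0: continue
            top=q[q[:,2]>np.percentile(q[:,2],95)-6]
            print(n,t,round(o["confidence"],2),np.round(o["at"]),m.sum(),"top",np.round(np.r_[(top.min(0)+top.max(0))/2,np.median(top,0)]),"rgb",np.median(p["color"][m],0))
E
```

```text
pics
{'time_s': 0.0, 'qpos': array([-6.92148994e+01,  1.83511180e+01,  8.97049730e+01,  7.99499366e-04,
        7.20442663e+01, -1.14559972e+00]), 'qvel': array([ 0.09122278,  0.06066461, -0.03351925,  0.06646411,  0.03965878,
        0.04847905]), 'effort': array([ 6.26748570e-04, -4.12454152e+01, -2.31976426e+01,  7.26849446e-02,
        4.59113298e-02, -1.51887384e-04]), 'ee_pos': array([ 214.59850584, -532.95887231,  235.13520482]), 'ee_rot': array([-1.79899678e+02, -2.76643208e-03,  2.19304507e+01]), 'force': array([-0.90474762,  0.05344856, -0.10360397]), 'torque': array([0.01069172, 0.0146834 , 0.05334823]), 'gripper_force': 0.0, 'gripper_width': 91.42483095347028}
{'fovy': 47.03698690477494, 'cx': 282.4308218284991, 'cy': 204.61096257428335, 'eye': array([1194.72749691, -356.76200511, 1067.61013104]), 'rotation': array([34.39779193, -0.60282661, 62.95707504]), 'shot': 1}Traceback (most recent call last):
  File "<stdin>", line 5, in <module>
  File "h.py", line 9, in cloud
    if "eye" in p: return c@np.array(p["rotation"]).T+np.array(p["eye"])
                          ~~~~~~~~~~~~~~~~~~~~~~~~~~~^~~~~~~~~~~~~~~~~~~
ValueError: operands could not be broadcast together with shapes (420,560) (3,)
```

```bash
sed -i 's/np.array(p\["rotation"\]).T/R.from_euler("xyz",p["rotation"],degrees=True).as_matrix().T/' h.py
python3 - <<'E'
from h import *
for n in("scene","top"):
    p=cams.grab_frame(n); print({k:v for k,v in p.items() if k not in("color","z_map")}); save(p,n+"0.png",s=1.4)
    P=cloud(p)
    for t in("board","red_bowl","yellow_bowl","mill_center","salt_center","herb_center","oil_center","tomato","pinch","knife"):
        for o in outline_of(p,t)[:4]:
            m=o["pixels"]&(p["z_map"]>0); q=P[m]
            if len(q)==0: continue
            top=q[q[:,2]>np.percentile(q[:,2],95)-6]
            print(n,t,round(o["confidence"],2),np.round(o["at"]),m.sum(),"top",np.round(np.r_[(top.min(0)+top.max(0))/2,np.median(top,0)]),"rgb",np.median(p["color"][m],0))
E
```

```text
{'fovy': 47.03698690477494, 'cx': 282.4308218284991, 'cy': 204.61096257428335, 'eye': array([1194.72749691, -356.76200511, 1067.61013104]), 'rotation': array([34.39779193, -0.60282661, 62.95707504]), 'shot': 2}
scene board 0.55 [279. 207.] 8603 top [546. -33.  37. 573. -36.  19.] rgb [153. 121.  82.]
scene red_bowl 0.93 [234. 207.] 752 top [ 530. -136.   68.  532. -137.   65.] rgb [142.   71.   54.5]
scene red_bowl 0.46 [412. 145.] 578 top [572. 372. 118. 574. 371. 119.] rgb [45. 31. 21.]
scene red_bowl 0.29 [366. 277.] 1559 top [816. -33.  20. 816. -34.  18.] rgb [132. 133. 134.]
scene yellow_bowl 0.98 [314. 185.] 722 top [564.  71.  67. 564.  68.  64.] rgb [141.5 128.   61. ]
scene mill_center 0.71 [412. 145.] 536 top [573. 373. 119. 574. 371. 119.] rgb [44. 29. 20.]
scene salt_center 0.95 [159. 270.] 664 top [ 602. -380.   48.  603. -381.   47.] rgb [ 25.  82. 158.]
scene salt_center 0.21 [413. 144.] 580 top [572. 372. 118. 574. 371. 119.] rgb [45. 31. 21.]
scene herb_center 0.88 [148. 217.] 357 top [ 435. -341.   42.  437. -341.   41.] rgb [ 35. 116.  54.]
scene herb_center 0.86 
[... 1555 characters left out ...]
86. -265.   42.  484. -265.   40.] rgb [103.  52.  19.]
top herb_center 0.74 [387. 270.] 307 top [ 432. -339.   41.  433. -338.   40.] rgb [20. 60. 29.]
top herb_center 0.55 [382. 311.] 300 top [ 351. -319.   41.  350. -320.   40.] rgb [103.  51.  18.]
top oil_center 0.77 [125. 270.] 700 top [450. 336. 161. 451. 335. 161.] rgb [24. 13.  6.]
top oil_center 0.65 [313. 240.] 837 top [ 527. -135.   68.  526. -134.   64.] rgb [75. 26. 22.]
top tomato 0.7 [314. 207.] 479 top [ 613. -146.   68.  614. -145.   66.] rgb [64. 15. 12.]
top pinch 0.73 [222. 262.] 389 top [465.  90.  48. 457.  97.  47.] rgb [21. 32. 45.]
top knife 0.94 [235. 130.] 1235 top [812. -31.  20. 810. -32.  18.] rgb [69. 69. 70.]
```

View pics/scene0.png

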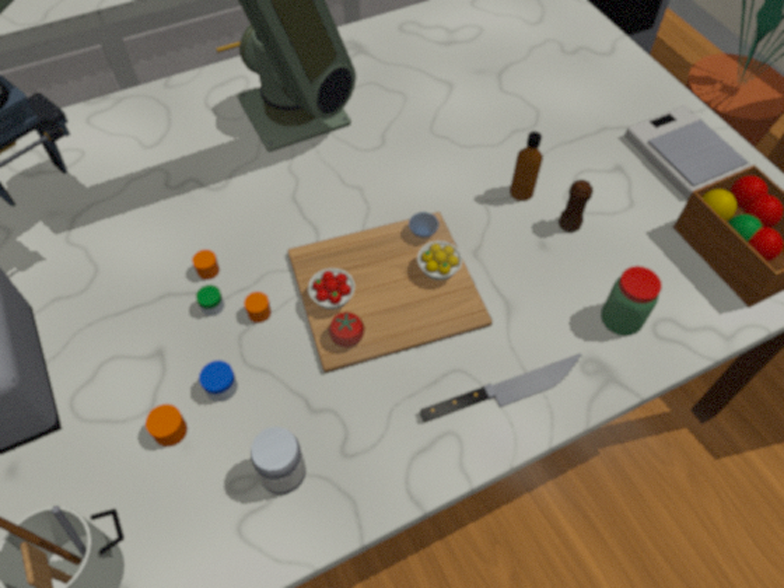

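View pics/top0.png

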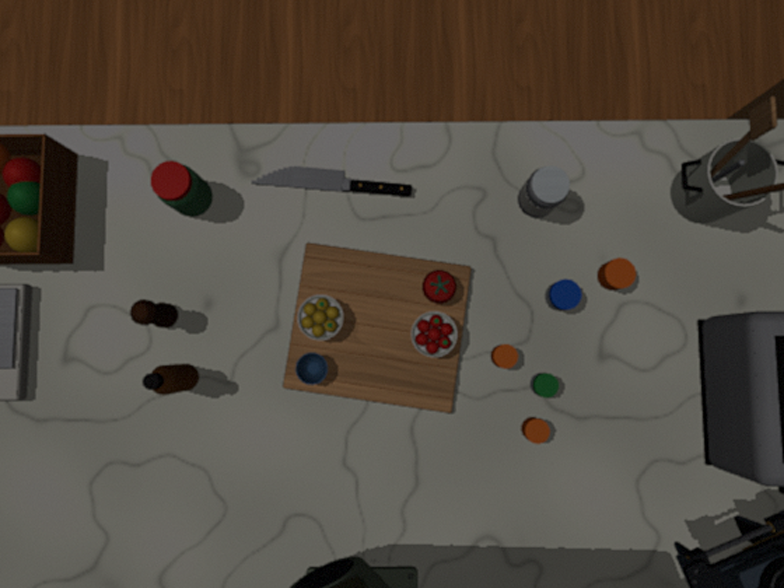

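Scene: the board is at the centre of the picture (top view ~(270,234)). The red bowl is on the right (y<0) with the tomato behind it. The yellow bowl is on the left with the pinch bowl in front.
Candidates (scene px):
- **Salt-shaped tins:** blue (159,270) and orange (118,303). The blue one fits, because salt has a blue lid.
- **Herb-shaped tins:** green (148,217), orange (147,188) and orange (185,221). The green one fits.
- **Oil:** amber bottle with black cap (377,123).
- **Mill:** dark wood (412,145).

I'll confirm these in one crop while moving above the salt tin.

```bash
cat >> h.py <<'E'
def go(x,y,z,yaw=None):
    s=state(); e=s["ee_rot"]; d=np.array([x,y,z])-s["ee_pos"]
    t=R.from_euler("xyz",e,degrees=True).inv().apply(d)
    r=None if yaw is None else (R.from_euler("xyz",e,degrees=True).inv()*R.from_euler("xyz",[180,0,yaw],degrees=True)).as_rotvec()
    print("at",np.round(s["ee_pos"],1),np.round(e,1),"tool shift",np.round(t,1),"turn",None if r is None else np.round(r,3))
    if yaw is not None:
        print("shift after turn",np.round(R.from_euler("xyz",[180,0,yaw],degrees=True).inv().apply(d),1))
E
python3 - <<'E'
from h import *
p=cams.grab_frame("scene"); save(p,"crop.png",(95,165,215,325),3.5)
E
```

```text
(no output)
```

View pics/crop.png

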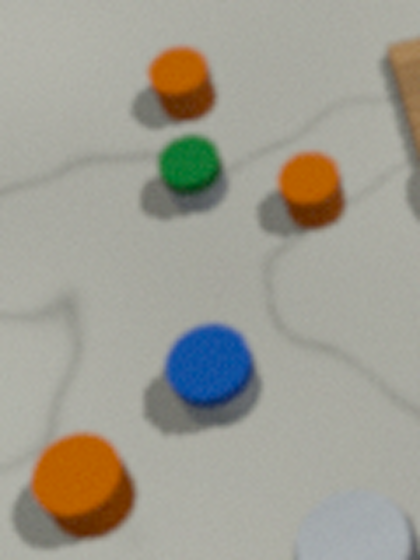

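Call:
{"op": "servo_tool", "data": {"steps": [[0,[40,0,0],[0,0,0]],[0,[44,0,0],[0,0,0]],[0,[44,0,0],[0,0,0]],[0,[44,0,0],[0,0,0]],[0,[44,0,0],[0,0,0]],[0,[44,0,0],[0,0,0]],[0,[44,0,0],[0,0,0]],[0,[40,0,0],[0,0,0]],[0,[0,0,0],[0,0,0.13]],[0,[0,0,0],[0,0,0.13]]]}}

```text
time_s: 2.2
ee_pos: [535.3, -403.9, 235.3]
ee_rot: [-180.0, 0.0, 6.9]
force: [-1.2, -0.1, 0.1]
gripper_width: 91.0
gripper_force: 0.0
```

The crop shows exactly one blue-lidded tin (crop (210,365), scene (155,270)) and one green-lidded tin (crop (190,163), scene (149,212)). The rest are orange. Next is a measurement with the wrist camera.

```bash
cat >> h.py <<'E'
def find(p,st,t,hi,tol=8):
    P=cloud(p,st); r=[]
    for o in outline_of(p,t)[:3]:
        m=o["pixels"]&(p["z_map"]>0); k=m&(abs(P[...,2]-hi)<tol); q=P[k]
        if len(q)<20: print(t,o["confidence"],np.round(o["at"]),"few",m.sum(),len(q)); continue
        (c,rad)=cv2.minEnclosingCircle(q[:,:2].astype(np.float32))
        print(t,round(o["confidence"],2),np.round(o["at"]),len(q),"circle",np.round(c,1),round(rad,1),"mean",np.round(q.mean(0),1),"rgb",np.median(p["color"][k],0))
E
python3 - <<'E'
from h import *
s=state(); p=cams.grab_frame("wrist"); print(p["fovy"],np.round(p["tool_from_camera"],3))
find(p,s,"salt_center",46); find(p,s,"herb_center",40)
go(599,-380,100,-8.5); save(p,"w1.png",s=1.2)
E
```

```text
64.64814922681323 [[ 1.00000e-03  9.58000e-01  2.86000e-01  8.21770e+01]
 [ 1.00000e+00 -1.00000e-03 -0.00000e+00  8.50000e-02]
 [ 0.00000e+00  2.86000e-01 -9.58000e-01 -1.49235e+02]
 [ 0.00000e+00  0.00000e+00  0.00000e+00  1.00000e+00]]
salt_center 0.98 [362. 101.] 2924 circle [ 640.4 -480. ] 28.5 mean [ 640.7 -479.4   46.6] rgb [149.  85.  43.]
salt_center 0.95 [256. 127.] 2630 circle [ 601.6 -378.7] 28.3 mean [ 602.1 -378.7   46.8] rgb [ 37.  72. 135.]
salt_center 0.63 [ 21. 172.] 1042 circle [ 528.8 -135.1] 41.7 mean [ 530.6 -157.2   49.7] rgb [103. 103. 100.]
herb_center 0.92 [210. 265.] 1112 circle [ 434.8 -339.4] 23.2 mean [ 437.5 -341.4   40.2] rgb [40. 97. 54.]
herb_center 0.89 [185. 337.] 532 circle [ 349.6 -322.5] 21.6 mean [ 346.2 -324.    40.6] rgb [148.  83.  42.]
herb_center 0.73 [148. 215.] 1381 circle [ 488.5 -266.5] 23.0 mean [ 489.9 -267.6   40.3] rgb [150.  86.  43.]
at [ 534.  -404.8  235.8] [-180.     0.     7.2] tool shift [ 67.7 -16.4 135.8] turn [-0.     0.     0.274]
shift after turn [ 60.7 -34.1 135.8]
```

View pics/w1.png

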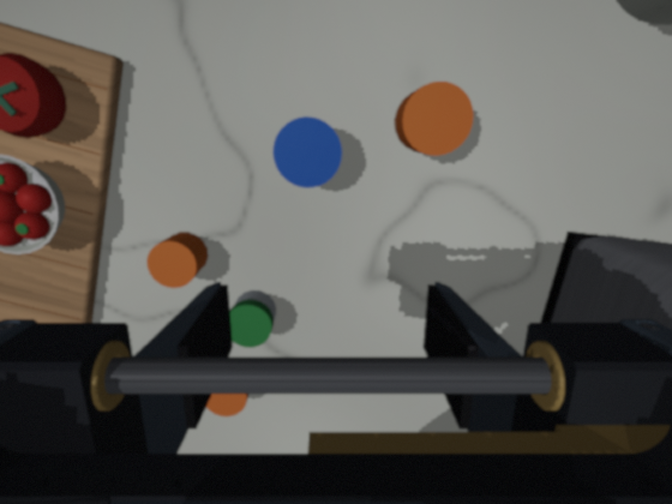

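The wrist picture (560-px frame) shows the blue tin at (256,127), its orange twin at (362,101) and the green tin at (210,265) between the two small orange ones.

Call:
{"op": "servo_tool", "data": {"steps": [[0,[0,0,0],[0,0,0.137]],[0,[0,0,0],[0,0,0.137]],[0,[31,-17.5,0],[0,0,0]],[0,[31,-17.5,0],[0,0,0]],[0,[0,0,45],[0,0,0]],[0,[0,0,45],[0,0,0]],[0,[0,0,40],[0,0,0]],[0,[0,0,0],[0,0,0]],[0,[0,0,0],[0,0,0]],[0,[0,0,0],[0,0,0]]], "squeeze": 15}}

```text
time_s: 3.35
ee_pos: [601.9, -380.9, 109.2]
ee_rot: [179.9, -0.3, -8.6]
force: [0.5, -0.9, 0.8]
gripper_width: 91.4
gripper_force: 0.0
```

Run:
```python
from h import *
go(601,-379,31,-8.5)
```

```text
at [ 601.9 -380.9  109.2] [179.9  -0.3  -8.6] tool shift [-1.6 -2.  78.2] turn [ 0.002 -0.005 -0.002]
shift after turn [-1.1 -1.8 78.2]
```

Call:
{"op": "servo_tool", "data": {"steps": [[0,[-1.5,-2,25],[0,0,0]],[0,[0,0,30],[0,0,0]],[0,[0,0,22],[0,0,0]],[0,[0,0,0],[0,0,0]],[255,[0,0,0],[0,0,0]],[255,[0,0,0],[0,0,0]],[255,[0,0,0],[0,0,0]],[255,[0,0,0],[0,0,0]],[255,[0,0,0],[0,0,0]],[255,[0,0,0],[0,0,0]]], "squeeze": 15}}

```text
time_s: 4.35
ee_pos: [599.7, -377.9, 30.0]
ee_rot: [179.9, -0.1, -8.7]
force: [-0.3, -0.6, 4.4]
gripper_width: 55.4
gripper_force: 15.0
```

Call:
{"op": "servo_tool", "data": {"steps": [[255,[0,0,-25],[0,0,0]],[255,[0,0,-45],[0,0,0]],[255,[0,0,-45],[0,0,0]],[255,[-28,-33,-25],[0,0,0]],[255,[-28,-33,0],[0,0,0]],[255,[-28,-33,0],[0,0,0]],[255,[-28,-33,0],[0,0,0]],[255,[-28,-33,0],[0,0,0]],[255,[-28,-33,0],[0,0,0]],[255,[-20,-25,0],[0,0,0]]]}}

```text
time_s: 5.35
ee_pos: [444.4, -126.4, 168.3]
ee_rot: [-179.9, 0.2, -8.7]
force: [0.5, 0.1, -2.2]
gripper_width: 55.5
gripper_force: 15.0
```

Call:
{"op": "servo_tool", "data": {"steps": [[255,[-7,-6,0],[0,0,0]],[255,[0,0,0],[0,0,0]],[255,[0,0,0],[0,0,0]],[255,[0,0,0],[0,0,0]],[255,[0,0,0],[0,0,0]],[255,[0,0,0],[0,0,0]],[255,[0,0,0],[0,0,0]],[255,[0,0,0],[0,0,0]],[255,[0,0,0],[0,0,0]],[255,[0,0,0],[0,0,0]]]}}

```text
time_s: 6.35
ee_pos: [441.0, -121.7, 169.0]
ee_rot: [180.0, -0.0, -8.7]
force: [0.8, 0.3, -2.0]
gripper_width: 55.5
gripper_force: 15.0
```

Run:
```python
from h import *
s=state(); p=cams.grab_frame("wrist"); P=cloud(p,s)
C={}
for t in("red_bowl","yellow_bowl"):
    o=outline_of(p,t)[0]; k=o["pixels"]&(p["z_map"]>0)&(P[...,2]>42)
    q=P[k]; 
    # white rim: height ~54
    (c,r)=cv2.minEnclosingCircle(q[:,:2].astype(np.float32)); C[t]=np.array(c)
    print(t,o["confidence"],np.round(o["at"]),np.round(c,1),round(r,1),len(q))
find(p,s,"pinch",48); 
o=outline_of(p,"board")[0]; m=o["pixels"]; 
d=C["yellow_bowl"]-C["red_bowl"]; yaw=np.degrees(np.arctan2(-d[0],d[1])); print("dist",np.hypot(*d),"yaw",yaw)
b=P[m&(abs(P[...,2]-18)<5)][:,:2].astype(np.float32); print("board rect",cv2.minAreaRect(b))
a=np.radians(yaw); x=np.array([np.cos(a),np.sin(a)])
print("salt",C["red_bowl"]-90*x,"oil",C["yellow_bowl"]+88*x,"mill",sum(C.values())/2)
t=C["red_bowl"]-90*x; go(*t,53,yaw); save(p,"w2.png",s=1.2)
```

```text
red_bowl 0.79 [271. 100.] [ 529.5 -134.6] 41.9 10017
yellow_bowl 0.68 [ 20. 107.] [559.3  68.3] 41.3 4650
pinch 0.7 [ 30. 219.] 1299 circle [467.7  89.1] 30.4 mean [465.   89.8  45.5] rgb [47. 65. 86.]
dist 205.10328983207393 yaw -8.371990394840338
board rect ((515.56982421875, -27.086700439453125), (319.6761474609375, 218.73614501953125), 81.53001403808594)
salt [ 440.43551383 -121.50443757] oil [646.40159481  55.49650306] mill [544.40789795 -33.14956665]
at [ 441.  -121.7  169. ] [180.   -0.   -8.7] tool shift [-6.00e-01 -1.00e-01  1.16e+02] turn [ 0.    -0.    -0.005]
shift after turn [-6.00e-01 -1.00e-01  1.16e+02]
```

View pics/w2.png

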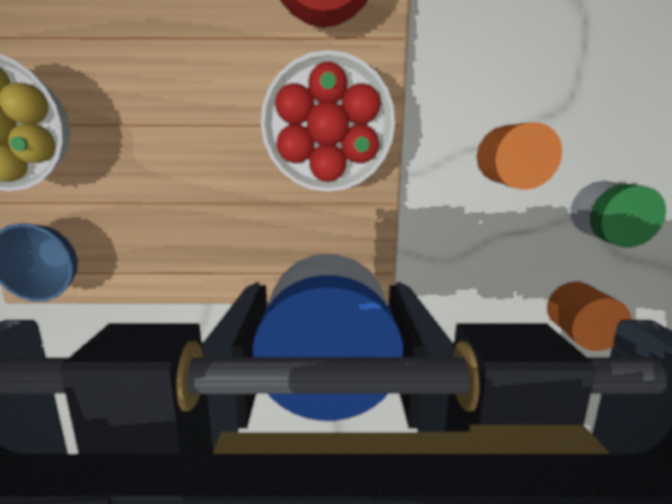

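The wrist picture shows the salt tin held upright. The red bowl is at (271,100) px, with the yellow bowl cut off at the left edge, so I place the yellow one 210 mm along the board's cross line. Placing the salt tin now.

Call:
{"op": "servo_tool", "data": {"steps": [[255,[0,0,30],[0,0,0]],[255,[0,0,40],[0,0,0]],[255,[0,0,30],[0,0,0]],[255,[0,0,10],[0,0,0]],[255,[0,0,5],[0,0,0]],[255,[0,0,2],[0,0,0]],[255,[0,0,1.5],[0,0,0]],[255,[0,0,0],[0,0,0]],[255,[0,0,0],[0,0,0]],[255,[0,0,0],[0,0,0]]]}}

```text
time_s: 7.6
ee_pos: [441.3, -121.8, 51.0]
ee_rot: [180.0, -0.1, -8.7]
force: [0.2, 0.6, -1.6]
gripper_width: 55.7
gripper_force: 15.0
```

Call:
{"op": "servo_tool", "data": {"steps": [[255,[0,0,1.5],[0,0,0]],[255,[0,0,1],[0,0,0]],[255,[0,0,0],[0,0,0]],[190,[0,0,0],[0,0,0]],[130,[0,0,0],[0,0,0]],[60,[0,0,0],[0,0,0]],[0,[0,0,0],[0,0,0]],[0,[0,0,0],[0,0,0]],[0,[0,0,-10],[0,0,0]],[0,[0,0,-30],[0,0,0]]]}}

```text
time_s: 8.6
ee_pos: [439.2, -121.2, 87.0]
ee_rot: [-180.0, 0.3, -8.7]
force: [-0.1, -0.4, 1.7]
gripper_width: 90.6
gripper_force: 0.0
```

Call:
{"op": "servo_tool", "data": {"steps": [[0,[0,0,-45],[0,0,0]],[0,[0,0,-45],[0,0,0]],[0,[-20,0,-25],[0,0,0]],[0,[-20,0,0],[0,0,0]],[0,[0,20,0],[0,0,-0.14]],[0,[0,40,0],[0,0,-0.14]],[0,[0,0,0],[0,0,-0.14]],[0,[0,0,0],[0,0,-0.12]],[0,[0,0,0],[0,0,0]],[0,[0,0,0],[0,0,0]]]}}

```text
time_s: 9.6
ee_pos: [398.0, -174.2, 203.4]
ee_rot: [180.0, -0.0, 21.9]
force: [-0.1, -0.3, -0.1]
gripper_width: 91.1
gripper_force: 0.0
```

Run:
```python
from h import *
s=state(); p=cams.grab_frame("wrist")
find(p,s,"salt_center",64); find(p,s,"herb_center",40)
go(435,-340,110,22)
```

```text
salt_center 0.76 [235. 137.] 3543 circle [ 443.  -121.6] 28.4 mean [ 443.7 -121.5   64.7] rgb [ 38.  74. 139.]
salt_center 0.57 [289.  45.] 5339 circle [ 529.  -134.5] 41.2 mean [ 528.7 -134.7   62.6] rgb [109.  28.  27.]
herb_center 0.81 [396. 149.] 1913 circle [ 488.9 -265.9] 22.6 mean [ 488.9 -264.8   40.4] rgb [154.  88.  44.]
herb_center 0.65 [434. 220.] 1654 circle [ 435.1 -339.5] 23.1 mean [ 435.8 -337.2   40.2] rgb [41. 98. 54.]
herb_center 0.63 [175.  71.] few 33625 18
at [ 398.1 -174.   203.2] [180.  -0.  22.] tool shift [-27.9 167.7  93.2] turn [ 0. -0. -0.]
shift after turn [-27.9 167.7  93.2]
```

Call:
{"op": "servo_tool", "data": {"steps": [[0,[-6,40,0],[0,0,0]],[0,[-7,43,0],[0,0,0]],[0,[-8,43,0],[0,0,0]],[0,[-7,41,0],[0,0,0]],[0,[0,0,45],[0,0,0]],[0,[0,0,45],[0,0,0]],[0,[0,0,0],[0,0,0]],[0,[0,0,0],[0,0,0]],[0,[0,0,0],[0,0,0]],[0,[0,0,0],[0,0,0]]], "squeeze": 12}}

```text
time_s: 10.75
ee_pos: [436.2, -340.3, 115.5]
ee_rot: [179.7, -0.1, 22.1]
force: [0.6, -0.0, -0.2]
gripper_width: 91.1
gripper_force: 0.0
```

Run:
```python
from h import *
go(435,-339.3,31,22)
```

```text
at [ 436.2 -340.3  115.5] [ 1.797e+02 -1.000e-01  2.210e+01] tool shift [-0.9 -1.7 84.5] turn [ 0.004 -0.002  0.001]
shift after turn [-0.7 -1.3 84.5]
```

Call:
{"op": "servo_tool", "data": {"steps": [[0,[-1,-1.5,35],[0,0,0]],[0,[0,0,35],[0,0,0]],[0,[0,0,13],[0,0,0]],[0,[0,0,0],[0,0,0]],[255,[0,0,0],[0,0,0]],[255,[0,0,0],[0,0,0]],[255,[0,0,0],[0,0,0]],[255,[0,0,0],[0,0,0]],[255,[0,0,0],[0,0,0]],[255,[0,0,0],[0,0,0]]], "squeeze": 12}}

```text
time_s: 11.75
ee_pos: [433.3, -338.6, 30.2]
ee_rot: [180.0, -0.0, 22.0]
force: [0.9, -1.5, -0.8]
gripper_width: 46.1
gripper_force: 0.0
```

Call:
{"op": "servo_tool", "data": {"steps": [[255,[0,0,0],[0,0,0]],[255,[0,0,0],[0,0,0]],[255,[0,0,-25],[0,0,0]],[255,[0,0,-45],[0,0,0]],[255,[0,0,-45],[0,0,0]],[255,[0,0,-25],[0,0,0]],[255,[0,0,0],[0,0,0.13]],[255,[0,0,0],[0,0,0.14]],[255,[0,0,0],[0,0,0.14]],[255,[0,0,0],[0,0,0.12]]]}}

```text
time_s: 12.75
ee_pos: [433.0, -338.3, 169.7]
ee_rot: [-180.0, 0.0, -8.6]
force: [-0.5, -0.3, -0.4]
gripper_width: 43.8
gripper_force: 12.0
```

Run:
```python
from h import *
go(442,-121.6,140,-8.5)
```

```text
at [ 433.  -338.3  169.7] [-180.     0.    -8.6] tool shift [ -23.6 -215.5   29.8] turn [-0.     0.001 -0.002]
shift after turn [ -23.1 -215.6   29.7]
```

Call:
{"op": "servo_tool", "data": {"steps": [[255,[-4,-36,0],[0,0,0]],[255,[-5,-45,0],[0,0,0]],[255,[-5,-45,0],[0,0,0]],[255,[-5,-45,0],[0,0,0]],[255,[-5,-44,0],[0,0,0]],[255,[0,0,20],[0,0,0]],[255,[0,0,15],[0,0,0]],[255,[0,0,0],[0,0,0]],[255,[0,0,0],[0,0,0]],[255,[0,0,0],[0,0,0]]]}}

```text
time_s: 13.75
ee_pos: [441.2, -122.7, 135.6]
ee_rot: [180.0, -0.1, -8.4]
force: [-0.3, -0.5, -0.1]
gripper_width: 43.8
gripper_force: 12.0
```

Run:
```python
from h import *
s=state(); p=cams.grab_frame("wrist"); save(p,"w3.png",s=1.2)
go(442,-121.6,94,-8.5)
find(p,s,"herb_center",s["ee_pos"][2]-30+40)
find(p,s,"salt_center",64)
```

```text
at [ 441.2 -122.8  135.7] [ 1.8e+02 -1.0e-01 -8.4e+00] tool shift [ 0.6 -1.3 41.7] turn [ 0.    -0.002  0.002]
shift after turn [ 0.6 -1.3 41.7]
herb_center 0.98 [454. 131.] few 4290 0
herb_center 0.91 [273. 265.] 4402 circle [ 442.7 -122.1] 23.1 mean [ 451.3 -124.   145.7] rgb [38. 89. 51.]
herb_center 0.86 [495. 271.] few 1777 0
salt_center 0.69 [270. 210.] 2427 circle [ 443.5 -121.7] 28.3 mean [ 456.6 -123.2   64.4] rgb [ 33.  64. 122.]
```

View pics/w3.png

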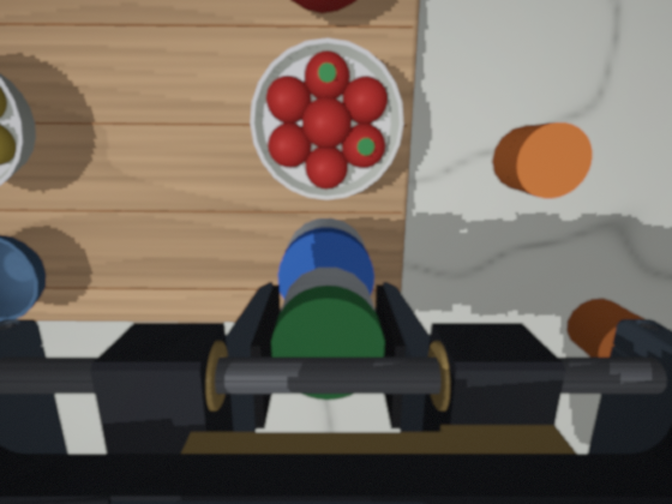

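The green tin at (273,280) px is held right above the blue tin, and the two agree to about 1 mm.

Call:
{"op": "servo_tool", "data": {"steps": [[255,[0.5,-0.5,15],[0,0,0]],[255,[0,0,15],[0,0,0]],[255,[0,0,6],[0,0,0]],[255,[0,0,3],[0,0,0]],[255,[0,0,0],[0,0,0]],[255,[0,0,1],[0,0,0]],[255,[0,0,0],[0,0,0]],[255,[0,0,0],[0,0,0]],[255,[0,0,0],[0,0,0]],[255,[0,0,0],[0,0,0]]]}}

```text
time_s: 14.9
ee_pos: [441.3, -121.9, 95.1]
ee_rot: [180.0, -0.0, -8.3]
force: [0.3, 0.5, -1.5]
gripper_width: 43.8
gripper_force: 12.0
```

Call:
{"op": "servo_tool", "data": {"steps": [[255,[0,0,1],[0,0,0]],[255,[0,0,0.5],[0,0,0]],[255,[0,0,0],[0,0,0]],[190,[0,0,0],[0,0,0]],[130,[0,0,0],[0,0,0]],[60,[0,0,0],[0,0,0]],[0,[0,0,0],[0,0,0]],[0,[0,0,0],[0,0,0]],[0,[0,0,-10],[0,0,0]],[0,[0,0,-30],[0,0,0]]]}}

```text
time_s: 15.9
ee_pos: [439.4, -121.3, 132.3]
ee_rot: [-180.0, 0.4, -8.3]
force: [0.2, -0.8, -0.2]
gripper_width: 82.1
gripper_force: 0.0
```

Call:
{"op": "servo_tool", "data": {"steps": [[0,[0,0,-45],[0,0,0]],[0,[0,0,-45],[0,0,0]],[0,[-20,0,-45],[0,0,0]],[0,[-20,0,-40],[0,0,0]],[0,[0,-45,0],[0,0,0]],[0,[0,-45,0],[0,0,0]],[0,[0,-45,0],[0,0,0]],[0,[0,-45,0],[0,0,0]],[0,[0,-45,0],[0,0,0]],[0,[0,-45,0],[0,0,0]]]}}

```text
time_s: 16.9
ee_pos: [440.5, 152.9, 309.3]
ee_rot: [-180.0, -0.1, -8.3]
force: [0.9, -0.5, 0.3]
gripper_width: 91.3
gripper_force: 0.0
```

Run:
```python
from h import *
s=state(); p=cams.grab_frame("wrist"); save(p,"w4.png",s=1.2)
find(p,s,"oil_center",160); find(p,s,"mill_center",120); find(p,s,"herb_center",104); find(p,s,"yellow_bowl",60,15)
find(p,s,"red_bowl",60,15)
go(452,334,270)
```

```text
oil_center 0.98 [113. 204.] 723 circle [451.5 335.5] 14.2 mean [452.7 333.6 159.7] rgb [22. 21. 23.]
mill_center 0.8 [ 56. 100.] 1143 circle [569.4 375.8] 19.2 mean [568.9 372.7 117.6] rgb [54. 34. 23.]
herb_center 0.71 [521. 150.] 1637 circle [ 443.6 -121.6] 23.4 mean [ 444.  -119.2  104.1] rgb [40. 97. 54.]
herb_center 0.31 [ 56. 102.] 729 circle [569.1 375.2] 22.3 mean [567.1 362.8 106.3] rgb [32. 20. 13.]
yellow_bowl 0.56 [324.  69.] 4588 circle [561.4  72.9] 41.9 mean [561.9  73.3  58.1] rgb [127. 116.  57.]
red_bowl 0.63 [516.  68.] 4665 circle [ 530.  -134.8] 42.4 mean [ 530.5 -131.5   58.3] rgb [116.  35.  33.]
at [440.5 150.3 308.7] [180.   -0.   -8.4] tool shift [ -15.4 -183.5   38.6] turn None
```

View pics/w4.png

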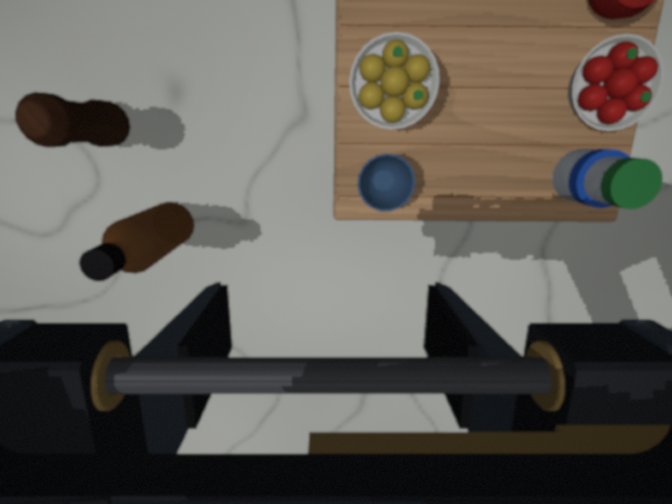

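The herb tin sits on the salt tin ((521,150) px, lid height 104 mm). The bottle is at (113,204) px and the mill at (56,100) px, both clear. Going for the bottle.

Call:
{"op": "servo_tool", "data": {"steps": [[0,[-3,-36,0],[0,0,0]],[0,[-3,-37,0],[0,0,0]],[0,[-3,-37,0],[0,0,0]],[0,[-3,-37,0],[0,0,0]],[0,[-3,-37,0],[0,0,0]],[0,[0,0,45],[0,0,0]],[0,[0,0,30],[0,0,0]],[0,[0,0,0],[0,0,0]],[0,[0,0,0],[0,0,0]],[0,[0,0,0],[0,0,0]]], "squeeze": 25}}

```text
time_s: 18.2
ee_pos: [454.0, 335.1, 235.8]
ee_rot: [-179.8, -0.2, -8.4]
force: [0.4, 0.7, -0.0]
gripper_width: 90.7
gripper_force: 0.0
```

Run:
```python
from h import *
s=state(); p=cams.grab_frame("wrist"); print(s["qpos"].round(1))
find(p,s,"oil_center",160)
go(451.5,334.5,106,-8.5)
```

```text
[ 35.3  17.2  91.2  -0.   71.3 133.7]
oil_center 0.68 [272. 210.] 1132 circle [452.2 336. ] 13.7 mean [453.2 335.7 160.1] rgb [ 9.  8. 10.]
at [453.7 335.4 235.7] [-179.8   -0.2   -8.4] tool shift [ -2.4   1.5 129.7] turn [-0.003 -0.003  0.002]
shift after turn [ -2.    1.2 129.7]
```

Call:
{"op": "servo_tool", "data": {"steps": [[0,[-1.5,0,35],[0,0,0]],[0,[0,0,45],[0,0,0]],[0,[0,0,35],[0,0,0]],[0,[0,0,13],[0,0,0]],[0,[0,0,0],[0,0,0]],[0,[0,0,0],[0,0,0]],[0,[0,0,0],[0,0,0]],[0,[0,0,0],[0,0,0]],[0,[0,0,0],[0,0,0]],[0,[0,0,0],[0,0,0]]]}}

```text
time_s: 19.3
ee_pos: [451.3, 335.6, 106.0]
ee_rot: [-180.0, -0.0, -8.3]
force: [0.3, -1.0, 0.3]
gripper_width: 91.5
gripper_force: 0.0
```

Call:
{"op": "servo_tool", "data": {"steps": [[255,[0,0,0],[0,0,0]],[255,[0,0,0],[0,0,0]],[255,[0,0,0],[0,0,0]],[255,[0,0,0],[0,0,0]],[255,[0,0,0],[0,0,0]],[255,[0,0,0],[0,0,0]],[255,[0,0,0],[0,0,0]],[255,[0,0,0],[0,0,0]],[255,[0,0,0],[0,0,0]],[255,[0,0,0],[0,0,0]]], "squeeze": 25}}

```text
time_s: 20.3
ee_pos: [451.1, 335.5, 105.4]
ee_rot: [180.0, -0.0, -8.3]
force: [0.5, 0.8, -1.0]
gripper_width: 51.3
gripper_force: 25.0
```

Call:
{"op": "servo_tool", "data": {"steps": [[255,[0,0,-15],[0,0,0]],[255,[0,0,-35],[0,0,0]],[255,[0,0,-35],[0,0,0]],[255,[0,0,-25],[0,0,0]],[255,[0,0,0],[0,0,0]],[255,[0,0,0],[0,0,0]],[255,[0,0,0],[0,0,0]],[255,[0,0,0],[0,0,0]],[255,[0,0,0],[0,0,0]],[255,[0,0,0],[0,0,0]]]}}

```text
time_s: 21.3
ee_pos: [450.9, 335.4, 214.6]
ee_rot: [179.9, 0.1, -8.3]
force: [0.4, -0.4, -1.9]
gripper_width: 51.1
gripper_force: 25.0
```

Run:
```python
from h import *
go(647.5,60,125,-8.5)
s=state(); p=cams.grab_frame("wrist"); find(p,s,"oil_center",s["ee_pos"][2]+54)
```

```text
at [450.9 335.4 214.6] [ 1.799e+02  1.000e-01 -8.300e+00] tool shift [234.5 243.9  89.7] turn [0.001 0.001 0.003]
shift after turn [235.1 243.3  89.6]
oil_center 0.62 [270. 266.] 2333 circle [453.5 335.4] 13.3 mean [458.5 334.5 269.2] rgb [12. 11. 12.]
```

Call:
{"op": "servo_tool", "data": {"steps": [[255,[15,16,0],[0,0,0]],[255,[28,29,0],[0,0,0]],[255,[31,32,0],[0,0,0]],[255,[31,32,0],[0,0,0]],[255,[31,32,0],[0,0,0]],[255,[31,32,0],[0,0,0]],[255,[31,32,0],[0,0,0]],[255,[24,26,0],[0,0,0]],[255,[11,13,0],[0,0,0]],[255,[0,0,0],[0,0,0]]]}}

```text
time_s: 22.4
ee_pos: [647.1, 58.4, 214.9]
ee_rot: [180.0, 0.0, -8.5]
force: [-0.1, 0.7, -2.1]
gripper_width: 51.1
gripper_force: 25.0
```

Run:
```python
from h import *
go(646.5,60,125,-8.5)
```

```text
at [647.1  58.4 214.9] [180.    0.   -8.5] tool shift [-0.8 -1.5 89.9] turn [0. 0. 0.]
shift after turn [-0.9 -1.5 89.9]
```

Call:
{"op": "servo_tool", "data": {"steps": [[255,[-1,-1.5,15],[0,0,0]],[255,[0,0,30],[0,0,0]],[255,[0,0,25],[0,0,0]],[255,[0,0,12],[0,0,0]],[255,[0,0,5],[0,0,0]],[255,[0,0,2],[0,0,0]],[255,[0,0,1],[0,0,0]],[255,[0,0,0],[0,0,0]],[255,[0,0,0],[0,0,0]],[255,[0,0,0],[0,0,0]]]}}

```text
time_s: 23.4
ee_pos: [645.8, 61.9, 126.1]
ee_rot: [-180.0, -0.1, -8.3]
force: [-0.7, 0.3, -2.1]
gripper_width: 51.4
gripper_force: 25.0
```

Call:
{"op": "servo_tool", "data": {"steps": [[255,[0,0,1],[0,0,0]],[255,[0,0,0.8],[0,0,0]],[255,[0,0,0],[0,0,0]],[255,[0,0,0],[0,0,0]],[255,[0,0,0],[0,0,0]],[255,[0,0,0],[0,0,0]],[255,[0,0,0],[0,0,0]],[255,[0,0,0],[0,0,0]],[255,[0,0,0],[0,0,0]],[255,[0,0,0],[0,0,0]]]}}

```text
time_s: 24.4
ee_pos: [645.5, 61.9, 123.6]
ee_rot: [180.0, -0.0, -8.3]
force: [-0.1, 0.6, -2.4]
gripper_width: 51.4
gripper_force: 25.0
```

Call:
{"op": "servo_tool", "data": {"steps": [[255,[0,0,0.7],[0,0,0]],[255,[0,0,0],[0,0,0]],[230,[0,0,0],[0,0,0]],[180,[0,0,0],[0,0,0]],[130,[0,0,0],[0,0,0]],[60,[0,0,0],[0,0,0]],[0,[0,0,0],[0,0,0]],[0,[0,0,0],[0,0,0]],[0,[0,0,0],[0,0,0]],[0,[0,0,-10],[0,0,0]]]}}

```text
time_s: 25.4
ee_pos: [644.5, 61.9, 131.8]
ee_rot: [180.0, 0.2, -8.3]
force: [-0.6, 0.2, 0.1]
gripper_width: 88.1
gripper_force: 0.0
```

Call:
{"op": "servo_tool", "data": {"steps": [[0,[0,0,-30],[0,0,0]],[0,[0,0,-45],[0,0,0]],[0,[0,0,-45],[0,0,0]],[0,[0,0,-40],[0,0,0]],[0,[-30,-35,0],[0,0,0]],[0,[-25,-40,0],[0,0,0]],[0,[-20,-40,0],[0,0,0]],[0,[-20,-40,0],[0,0,0]],[0,[-20,-40,0],[0,0,0]],[0,[0,0,0],[0,0,0]]]}}

```text
time_s: 26.4
ee_pos: [558.0, 276.4, 293.7]
ee_rot: [-179.8, 0.0, -8.0]
force: [-0.2, -0.7, 0.3]
gripper_width: 91.5
gripper_force: 0.0
```

Run:
```python
from h import *
s=state(); p=cams.grab_frame("wrist"); save(p,"w5.png",s=1.2)
find(p,s,"oil_center",178); find(p,s,"mill_center",120)
go(569,375,240,81.5)
```

```text
oil_center 0.82 [486.  74.] 1322 circle [646.2  63.2] 14.0 mean [646.5  65.8 177.6] rgb [12. 11. 12.]
oil_center 0.68 [444. 159.] few 4030 0
mill_center 0.94 [186. 188.] 975 circle [569.5 375.7] 19.0 mean [570.8 374.5 117.5] rgb [55. 35. 24.]
at [560.  271.3 293.4] [180.   -0.   -8.3] tool shift [  -6.1 -103.9   53.4] turn [ 1.000e-03 -0.000e+00 -1.567e+00]
shift after turn [103.9  -6.5  53.4]
```

Call:
{"op": "servo_tool", "data": {"steps": [[0,[0,-33,0],[0,0,0]],[0,[-6,-38,0],[0,0,0]],[0,[0,-33,0],[0,0,0]],[0,[0,0,0],[0,0,-0.145]],[0,[0,0,0],[0,0,-0.145]],[0,[0,0,0],[0,0,-0.145]],[0,[0,0,0],[0,0,-0.145]],[0,[0,0,0],[0,0,-0.145]],[0,[0,0,0],[0,0,-0.145]],[0,[0,0,0],[0,0,-0.145]]]}}

```text
time_s: 27.55
ee_pos: [570.3, 373.4, 293.2]
ee_rot: [180.0, 0.0, 50.0]
force: [0.4, 0.0, 0.4]
gripper_width: 91.1
gripper_force: 0.0
```

Call:
{"op": "servo_tool", "data": {"steps": [[0,[0,0,0],[0,0,-0.14]],[0,[0,0,0],[0,0,-0.14]],[0,[0,0,0],[0,0,-0.14]],[0,[0,0,0],[0,0,-0.132]],[0,[0,0,40],[0,0,0]],[0,[0,0,40],[0,0,0]],[0,[0,0,0],[0,0,0]],[0,[0,0,0],[0,0,0]],[0,[0,0,0],[0,0,0]],[0,[0,0,0],[0,0,0]]]}}

```text
time_s: 28.55
ee_pos: [570.4, 375.7, 215.7]
ee_rot: [179.8, -0.2, 81.4]
force: [-0.1, -0.4, 0.8]
gripper_width: 91.4
gripper_force: 0.0
```

Run:
```python
from h import *
s=state(); p=cams.grab_frame("wrist"); print(s["qpos"].round(1))
find(p,s,"mill_center",118)
go(569.5,375.3,66,81.5)
```

```text
[32.4 28.7 75.9 -0.  75.1 41. ]
mill_center 0.81 [270. 207.] 1802 circle [569.6 376.4] 20.4 mean [570.  378.4 116.6] rgb [47. 30. 20.]
at [569.8 375.7 214.9] [ 1.799e+02 -1.000e-01  8.140e+01] tool shift [ -0.7  -0.6 148.9] turn [ 0.003 -0.002 -0.001]
shift after turn [ -0.4  -0.2 148.9]
```

Call:
{"op": "servo_tool", "data": {"steps": [[0,[0,0,35],[0,0,0]],[0,[0,0,45],[0,0,0]],[0,[0,0,40],[0,0,0]],[0,[0,0,20],[0,0,0]],[0,[0,0,8],[0,0,0]],[0,[0,0,0],[0,0,0]],[255,[0,0,0],[0,0,0]],[255,[0,0,0],[0,0,0]],[255,[0,0,0],[0,0,0]],[255,[0,0,0],[0,0,0]]], "squeeze": 15}}

```text
time_s: 29.65
ee_pos: [569.5, 375.6, 65.9]
ee_rot: [179.9, -0.1, 81.5]
force: [0.2, 0.0, 0.0]
gripper_width: 62.1
gripper_force: 0.0
```

Call:
{"op": "servo_tool", "data": {"steps": [[255,[0,0,0],[0,0,0]],[255,[0,0,0],[0,0,0]],[255,[0,0,0],[0,0,0]],[255,[0,0,0],[0,0,0]],[255,[0,0,0],[0,0,0]],[255,[0,0,0],[0,0,0]],[255,[0,0,0],[0,0,0]],[255,[0,0,0],[0,0,0]],[255,[0,0,0],[0,0,0]],[255,[0,0,0],[0,0,0]]]}}

```text
time_s: 30.65
ee_pos: [569.1, 375.4, 65.1]
ee_rot: [180.0, -0.0, 81.5]
force: [-0.9, 1.4, 3.5]
gripper_width: 43.9
gripper_force: 15.0
```

Call:
{"op": "servo_tool", "data": {"steps": [[255,[0,0,-3],[0,0,0]],[255,[0,0,-5],[0,0,0]],[255,[0,0,-5],[0,0,0]],[255,[0,0,0],[0,0,0]],[255,[0,0,0],[0,0,0]],[255,[0,0,0],[0,0,0]],[255,[0,0,0],[0,0,0]],[255,[0,0,0],[0,0,0]],[255,[0,0,0],[0,0,0]],[255,[0,0,0],[0,0,0]]], "squeeze": 20}}

```text
time_s: 31.65
ee_pos: [569.1, 375.3, 77.8]
ee_rot: [-180.0, 0.0, 81.5]
force: [-0.1, 0.4, -1.6]
gripper_width: 44.1
gripper_force: 20.0
```

Run:
```python
from h import *
s=state(); p=cams.grab_frame("wrist"); print(s["ee_pos"])
find(p,s,"mill_center",s["ee_pos"][2]+52,12)
p=cams.grab_frame("scene"); save(p,"s6.png",(350,90,470,190),5)
```

```text
[569.0796983  375.29558479  77.83941111]
mill_center 0.88 [269. 280.] 4557 circle [570.5 376.9] 22.2 mean [571.3 383.9 127.9] rgb [40. 26. 17.]
```

View pics/s6.png

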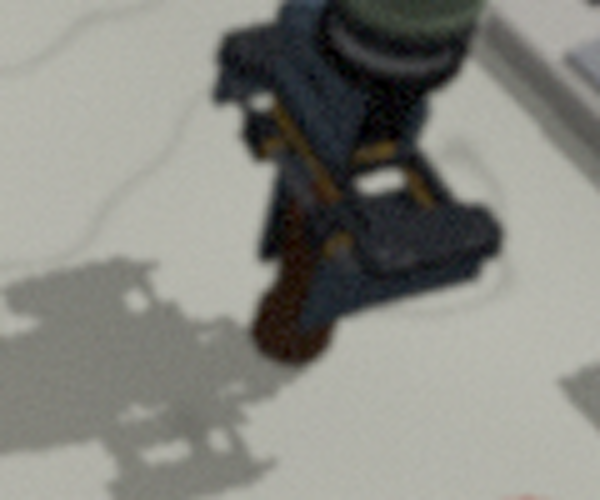

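The mill hangs upright in the fingers, clear of the counter (crop (290,330)). Carrying it to the centre of the board.

Call:
{"op": "servo_tool", "data": {"steps": [[255,[0,0,-20],[0,0,0]],[255,[0,0,-30],[0,0,0]],[255,[0,0,-35],[0,0,0]],[255,[-15,1,-25],[0,0,0]],[255,[-30,3,0],[0,0,0]],[255,[-40,4,0],[0,0,0]],[255,[-45,4,0],[0,0,0]],[255,[-45,4,0],[0,0,0]],[255,[-45,4,0],[0,0,0]],[255,[-45,4,0],[0,0,0]]]}}

```text
time_s: 32.8
ee_pos: [553.1, 108.0, 188.1]
ee_rot: [180.0, 0.0, 81.5]
force: [0.3, 0.0, -1.6]
gripper_width: 43.6
gripper_force: 20.0
```

Call:
{"op": "servo_tool", "data": {"steps": [[255,[-45,4,0],[0,0,0]],[255,[-40,4,0],[0,0,0]],[255,[-30,3,0],[0,0,0]],[255,[-18,1,0],[0,0,0]],[255,[-7,0,0],[0,0,0]],[255,[0,0,0],[0,0,0]],[255,[0,0,0],[0,0,0]],[255,[0,0,0],[0,0,0]],[255,[0,0,0],[0,0,0]],[255,[0,0,0],[0,0,0]]]}}

```text
time_s: 33.8
ee_pos: [544.6, -29.8, 187.9]
ee_rot: [-180.0, 0.0, 81.5]
force: [0.1, -0.1, -1.6]
gripper_width: 44.1
gripper_force: 20.0
```

Run:
```python
from h import *
go(545,-31,84,81.5)
s=state(); p=cams.grab_frame("wrist"); find(p,s,"mill_center",s["ee_pos"][2]+52,12);save(p,"w7.png",s=1.2)
find(p,s,"yellow_bowl",60,15)
```

```text
at [544.6 -29.8 187.9] [-180.     0.    81.5] tool shift [ -1.1   0.6 103.9] turn [-0.  0.  0.]
shift after turn [ -1.1   0.6 103.9]
mill_center 0.58 [272. 276.] 4511 circle [546.2 -28.3] 22.2 mean [546.7 -21.1 238.1] rgb [56. 37. 27.]
yellow_bowl 0.97 [272.  82.] 9188 circle [561.2  72.5] 41.9 mean [561.3  73.6  58.1] rgb [164. 152.  82.]
```

View pics/w7.png

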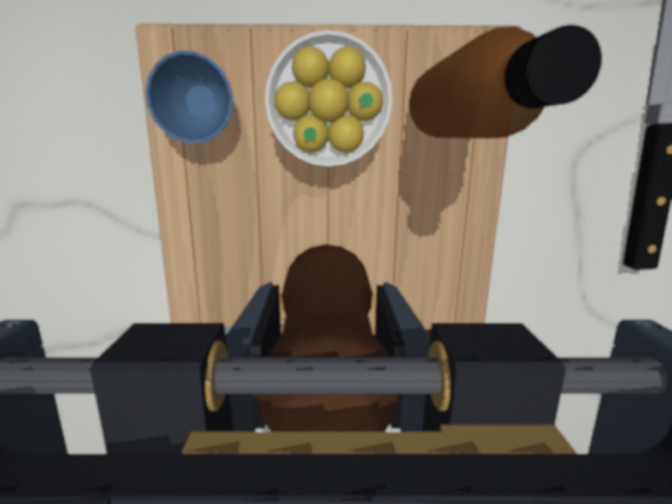

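The mill hangs over the board's centre line, and the bottle stands behind the yellow bowl at about (420,70) px. Lowering the mill.

Call:
{"op": "servo_tool", "data": {"steps": [[255,[-1.5,0,15],[0,0,0]],[255,[0,0,30],[0,0,0]],[255,[0,0,30],[0,0,0]],[255,[0,0,15],[0,0,0]],[255,[0,0,8],[0,0,0]],[255,[0,0,3],[0,0,0]],[255,[0,0,0],[0,0,0]],[255,[0,0,0],[0,0,0]],[255,[0,0,0],[0,0,0]],[255,[0,0,0],[0,0,0]]]}}

```text
time_s: 34.95
ee_pos: [544.7, -32.0, 87.7]
ee_rot: [179.9, -0.0, 81.5]
force: [0.1, 0.6, -1.5]
gripper_width: 43.8
gripper_force: 20.0
```

Call:
{"op": "servo_tool", "data": {"steps": [[255,[0,0,1],[0,0,0]],[255,[0,0,0.7],[0,0,0]],[255,[0,0,0],[0,0,0]],[255,[0,0,0],[0,0,0]],[255,[0,0,0],[0,0,0]],[255,[0,0,0],[0,0,0]],[255,[0,0,0],[0,0,0]],[255,[0,0,0],[0,0,0]],[255,[0,0,0],[0,0,0]],[255,[0,0,0],[0,0,0]]]}}

```text
time_s: 35.95
ee_pos: [544.3, -32.0, 85.2]
ee_rot: [-180.0, 0.0, 81.5]
force: [-0.1, 0.4, -1.6]
gripper_width: 43.6
gripper_force: 20.0
```

Call:
{"op": "servo_tool", "data": {"steps": [[255,[0,0,1],[0,0,0]],[255,[0,0,0.7],[0,0,0]],[255,[0,0,0],[0,0,0]],[255,[0,0,0],[0,0,0]],[255,[0,0,0],[0,0,0]],[255,[0,0,0],[0,0,0]],[255,[0,0,0],[0,0,0]],[255,[0,0,0],[0,0,0]],[255,[0,0,0],[0,0,0]],[255,[0,0,0],[0,0,0]]]}}

```text
time_s: 36.95
ee_pos: [544.3, -32.0, 83.6]
ee_rot: [180.0, 0.0, 81.5]
force: [-0.4, -0.3, -2.1]
gripper_width: 44.1
gripper_force: 20.0
```

Call:
{"op": "servo_tool", "data": {"steps": [[255,[0,0,0.8],[0,0,0]],[255,[0,0,0],[0,0,0]],[255,[0,0,0],[0,0,0]],[180,[0,0,0],[0,0,0]],[120,[0,0,0],[0,0,0]],[60,[0,0,0],[0,0,0]],[0,[0,0,0],[0,0,0]],[0,[0,0,0],[0,0,0]],[0,[0,0,0],[0,0,0]],[0,[0,0,-10],[0,0,0]]]}}

```text
time_s: 37.95
ee_pos: [543.3, -31.9, 91.9]
ee_rot: [-179.8, 0.0, 81.5]
force: [0.1, 0.4, -1.0]
gripper_width: 85.7
gripper_force: 0.0
```

Call:
{"op": "servo_tool", "data": {"steps": [[0,[0,0,-30],[0,0,0]],[0,[0,0,-40],[0,0,0]],[0,[0,0,-45],[0,0,0]],[0,[0,0,-45],[0,0,0]],[0,[0,45,0],[0,0,0]],[0,[0,-45,0],[0,0,0]],[0,[-45,-30,0],[0,0,0]],[0,[-45,-30,0],[0,0,0]],[0,[-45,-30,0],[0,0,0]],[0,[-45,-30,0],[0,0,0]]]}}

```text
time_s: 38.95
ee_pos: [408.5, -181.0, 253.5]
ee_rot: [179.9, 0.0, 81.5]
force: [0.7, -1.5, -0.3]
gripper_width: 91.0
gripper_force: 0.0
```

Run:
```python
from h import *
print(state()["ee_pos"])
s=state()
p=cams.grab_frame("wrist")
for t,h in(("mill_center",138),("salt_center",64),("herb_center",104),("oil_center",178),("yellow_bowl",60),("red_bowl",60),("tomato",66),("pinch",46)): find(p,s,t,h,10)
p=cams.grab_frame("scene"); save(p,"s8.png",(190,80,390,230),4)
for t,h in(("mill_center",138),("salt_center",64),("herb_center",104),("oil_center",178),("yellow_bowl",60),("red_bowl",60),("tomato",66),("pinch",46)): find(p,None,t,h,10)
```

```text
[ 408.48373798 -181.04540988  253.48258036]
mill_center 0.77 [392.  18.] 672 circle [543.4 -39.7] 17.7 mean [540.7 -44.9 132.6] rgb [32.  19.5 12. ]
salt_center 0.77 [281. 115.] 499 circle [ 442.2 -120.8] 28.3 mean [ 433.4 -109.    64.7] rgb [ 40.  76. 133.]
herb_center 0.98 [343. 242.] few 1207 0
herb_center 0.68 [243. 290.] few 677 0
herb_center 0.64 [302. 133.] 2079 circle [ 442.6 -122.2] 22.4 mean [ 442.6 -121.7  104.7] rgb [ 46. 104.  61.]
tomato 0.91 [463. 129.] 2546 circle [ 616.  -145.6] 28.3 mean [ 613.2 -144.7   64.3] rgb [108.  34.  31.]
pinch 0.22 [383. 130.] 2210 circle [ 529.6 -135. ] 42.2 mean [ 529.7 -133.6   51.9] rgb [136.  135.5 132. ]
mill_center 0.91 [276. 189.] 148 circle [548.4 -34.5] 20.6 mean [550.4 -35.4 134.6] rgb [76. 51. 33.]
salt_center 0.87 [118. 302.] few 706 0
salt_center 0.55 [230. 184.] 121 circle [ 462.4 -127.6] 32.2 mean [ 463.  -128.2   62.4] rgb [ 41.  69. 118.]
herb_center 0.85 [145. 189.] few 323 0
herb_center 0.83 [187. 217.] few 324 0
herb_center 0.52 [226. 171.] 228 circle [ 441.7 -125.5] 24.9 mean [ 445.8 -124.8  103.4] rgb [ 28. 120.  54.]
oil_center 0.57 [328. 206.] 105 circle [647.8  60. ] 13.4 mean [649.3  58.4 177.1] rgb [69. 65. 59.]
yellow_bowl 0.63 [313. 183.] 457 circle [561.2  72.5] 43.2 mean [561.   65.4  59.8] rgb [143. 127.  37.]
red_bowl 0.63 [234. 207.] 599 circle [ 529.  -136.4] 43.2 mean [ 532.7 -137.    59.4] rgb [144.  47.  34.]
tomato 0.85 [250. 235.] 365 circle [ 618.3 -146.2] 30.0 mean [ 621.7 -148.6   64. ] rgb [138.  51.  42.]
pinch 0.67 [300. 160.] 176 circle [467.6  86.7] 31.2 mean [464.   89.7  44.6] rgb [ 88.  96. 105.]
pinch 0.18 [246. 236.] 115 circle [ 623.4 -147.5] 30.0 mean [ 639.7 -152.4   48.9] rgb [99. 50. 42.]
```

View pics/s8.png

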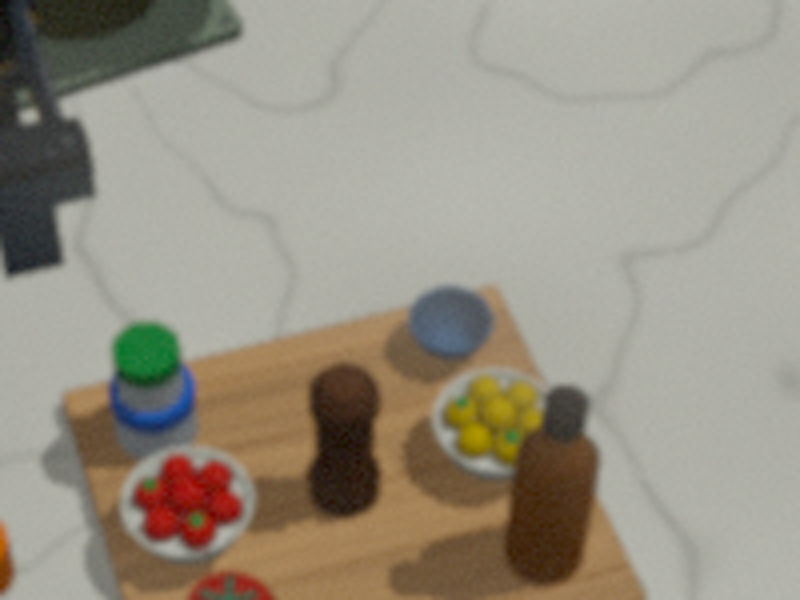

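All four stand upright in place: the herb tin on the salt tin (150,390), the mill (345,440) and the oil bottle (550,490). The bystanders have not moved. Handing in.

```bash
python3 -c "
from workcell import ticket; print(ticket.job_done())"
```

```text
the job is handed in; nothing more can be done
None
```

The job is handed in: mill, salt tin and oil bottle stand upright at their marks and the herb tin is centred on the salt tin, all within a few mm by the last camera check, with the tomato and pinch bowl unmoved; the knife was not re-measured and no verdict came back.

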